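# Wedge a plaster slab tight in the carving clamp

## Robot

A 6-joint arm with a two-finger parallel gripper is mounted at the origin on a cart in front of the work surface, level with it; the furniture and walls round the work are solid. World frame = base frame: x ahead of the robot, y to its left, z up, the work surface at z = 0. Lengths are in mm, angles in rad, forces in N, time in s.
With the tool pointing down it reaches from about 400 to 925 mm from the base axis. Payload 12.5 kg.
Tool frame: the origin (TCP) lies where the fingers leave the gripper's body, on its centre line; the fingertips stand 78 mm ahead of it and the grasp point (between the pads) lies 59 mm ahead of it (ctrl.finger_overhang is the distance from the TCP to the fingertips, in mm); z points along the fingers, y is the line along which they close (so a half turn about z gives the same grasp; the last joint's range is limited). The gripper opens to 95 mm and grips with 3 to 60 N. Pads are 20 mm wide; open, the fingers measure 119 mm over their backs; the gripper's body (75 mm by 180 mm) begins 59 mm behind the grasp point.
Start: joints at [-1.212, 0.491, 1.559, -0, 1.092, -0.106], TCP at [280.174, -558.695, 292.261] pointing down, gripper open.
Joint ranges: [-3.1, 3.1], [-0.84, 2.19], [0.05, 2.79], [-1.13, 4.28], [0.06, 2.93], [-2.69, 2.69]. Speed limits (rad/s): [2.22, 2.22, 2.79, 3.14, 3.14, 3.14].

## Interface

Orientations are given as a unit quaternion [w, x, y, z].
In Python, from bench import get_state, imaging, workorder, models, ctrl gives the robot as it stands.
- The arm moves only by the tool step_arm, never from a script. Its argument "rows" is a list of rows, each a list of 3 entries, a list of its own where there are three numbers: the opening, from -1 (shut) to 1 (fully open), then the shift along the tool's x, y, z in m, then the turn, a rotation vector about the tool's x, y, z in degrees. A call has 1 to 12 rows; each row shifts and turns the commanded pose from where the row before left it, along the tool's axes as they then stand; what a row does not reach is not made up. A row lasts 1/12 s, in which the tool goes at most 41.7 mm and 7.16 degrees, less where a joint would pass 70% of its speed; a pose out of reach is approached as far as the arm can. A call with a gripper value outside its range is refused whole. The fingers move at their own pace and stop on an object; "newtons" is the grip in N (left out, the last holds). Time passes only in rows, so rows that do not move let the fingers close. It gives the time, the measured TCP pose, the force, the opening and the grip force at its end, in the units of the state.
- get_state(): the state, without advancing time (a new reading comes with each control period).
- imaging.snapshot(name): name is "side" or "top"; returns the picture (384x512x3 uint8, blue, green, red); there is no depth.
- imaging.calibration(name): a dict with "vertical_fov" (degrees; the focal length in pixels is half the picture's height over the tangent of half this angle, whatever the lens; pixels are square), "cx", "cy" (the principal point, pixels), "rvec" (rotation vector, rad) and "tvec" (3), from world to camera coordinates, as OpenCV has them. Camera axes: x right, y down, z forward; pixel columns grow to the right and rows downward; lengths in mm; the calibration is good to about 2 mm. A picture is of the moment at which its call begins. calibration takes no time and is no camera call.
- workorder.close_job(): hands the job in; it is judged then, once.
Trained networks look in the newest picture that a camera, given by its name, has taken for a name from the list of things; names that differ only in an ending like _2 or _b are one class to them, and where a whole thing is asked for, a point or a joint stands for the part that bears it (a point fixed in the world has none). Each returns a list of dicts, best first, with "confidence" (0 to 1); they miss things now and then, are a little off and sometimes report something else, mostly with a low value. They report only what shows in the picture. A call takes as long as a camera call.
- models.regions_of(name, camera): "mask" (384x512 bool, what is visible of it) and "rect" ([left, top, width, height] in pixels, round what is visible of it).
- models.place_of(name, camera): "position" ([column, row] in pixels: a listed point, or the origin of a listed thing).
The state is a dict: "clock": time; "joints": joint angles; "qvel": joint speeds; "joint_torque": joint torques, N m; "tcp_pos": TCP position; "tool_rot": TCP orientation; "ft_force": force on the tool from outside, world axes, zero at the start; "torque": the same for the moment, N m; "width": finger opening in mm; "gripper_force": force on a finger pad.
Only numpy, scipy, OpenCV 4.12 (cv2) and the standard library are available. Lean on these libraries where they do the work, as an engineer would, in place of code of your own. Each camera call takes 0.05 s, during which the arm holds its last target. There are 200 camera calls.

## Task

The plaster slab must be held fast for carving. Gently slide it all the way back against the stop of the wooden wedge clamp, then push the thin end of the wooden wedge straight in under the middle of the crossbar, on top of the slab, until it jams tight: push firmly, with about 16 N, as much more would crack the plaster. Let go, leave the wedge holding by itself, and leave the other things on the bench where they are.

Things in the scene. Friction and masses are not known exactly. Their poses are not given: they have to be found in the camera images.
- clamp: Wooden wedge clamp fixed to the bench: base board 186 (x) x 244 (y) x 12 mm; along each side a cheek 22 mm high, 212 mm apart inside; across the far end a stop strip 24 mm high, its near face 77 mm from the origin; near end open. Origin on the bench, under the centre of the slab when that is home; +x points from the open end to the stop, z up.
- home (a point): Point on top of the clamp's base board (12 mm over the bench) where the slab's origin is when the slab is home against the stop; axes as the clamp's.
- bridge: Crossbar of the clamp with its two threaded rods (228 mm apart, 100 mm high). Origin on the bench under the bar's middle, 30 mm along the clamp's x, axes as the clamp's. The dark bar runs along y, 32 mm wide; its rounded underside is 12 to 20 mm above the slab (set anew each time, not measured: feel for it), its top 26 mm higher. Sprung: lifts up to 10 mm, from about 4 N, then 30 N per mm.
- slab: White plaster slab, 153 (x) x 206 (y) x 26 mm, 0.4 to 0.7 kg, loose, flat on the clamp's base board between the cheeks (3 mm play each side), pulled 12 to 28 mm out towards the open end. Origin at the centre of its underside; its top is 38 mm over the bench. It slides under a push of 2 to 10 N. Do not shove its edge with more than 30 N.
- wedge: Wooden wedge 134 (x) x 36 (y) mm, about 0.12 kg, flat on the bench left or right in front of the clamp. Origin in the middle of its flat underside, +x to the thin end. 8 mm thick at the thin end (x = 67 mm), 24 mm thick 100 mm behind it; then a heel block 34 mm long, 48 mm high. Waxed, friction 0.28 to 0.42: stays where pushed. It touches the bar 25 to 75 mm in, jams 1 to 8 mm further.
- wedge_tip (a point): Middle of the wedge's thin end, 4 mm above its underside.
- wedge_heel (a point): Grip point in the middle of the heel block, 30 mm above the wedge's underside, 117 mm behind the thin end; grip across the 36 mm width (the wedge's y).
- water_cup: Bystander: small grey-green clay water cup, 75 mm across, 48 mm high, on the other side in front of the clamp; origin at the centre of its underside.
- glaze_jar: Bystander: clear jar with yellow lid, 70 mm across, 86 mm high, behind the clamp to the right; origin at the centre of its underside.
- wood_rib: Bystander: flat wooden kidney rib, 43 x 100 x 8 mm, left of the clamp; origin at the centre of its underside.

How it is judged:
By the outcome, as a careful person would: the job done as asked, in the order asked, and still so for the second after the job is handed in, with the robot touching nothing.
It also fails if it takes over 72 s, if anything falls off the work surface, if the arm or the gripper's body presses on something with over 40 N, if the wrist force passes 120 N, or if a joint passes its speed limit or range.

## Working session

There is one attempt and no reset: what is moved stays moved. The work goes in short steps, Python scripts to look and compute and a tool call to move; the robot and the scene stay as the last step left them, time stands still between calls to the robot, and variables do not carry over. Pictures are saved under pics/ and viewed, at most 10 in all, crops included, and the job is handed in when it is done.

Besides the shell and the picture viewer there is one more tool, called after "Request:" in YAML: its name, and indented under it one key for each argument. step_arm: Moves the arm, as the interface text tells. Its arguments: {"type":"object","properties":{"rows":{"type":"array"},"newtons":{"type":"number"}},"required":["rows"]}

```bash
mkdir -p pics; cat > h.py <<'E'
import numpy as np, cv2
from bench import get_state, imaging, workorder, models, ctrl
def cal(n):
    c=imaging.calibration(n); f=192/np.tan(np.radians(c["vertical_fov"])/2)
    R=cv2.Rodrigues(np.array(c["rvec"],float))[0]; return c,f,R,np.array(c["tvec"],float).ravel()
def w(n,px,z):
    c,f,R,t=cal(n); d=R.T@np.array([(px[0]-c["cx"])/f,(px[1]-c["cy"])/f,1.]); o=-R.T@t
    return o+d*(z-o[2])/d[2]
def p(n,X):
    c,f,R,t=cal(n); q=R@np.array(X,float)+t; return q[:2]/q[2]*f+[c["cx"],c["cy"]]
E
python3 - <<'E'
from h import *
np.set_printoptions(precision=1,suppress=True)
print(get_state())
for n in("top","side"):
    im=imaging.snapshot(n); cv2.imwrite(f"pics/{n}0.png",im)
    c,f,R,t=cal(n); print(n,c,f,-R.T@t)
    for k,z in dict(clamp=0,home=12,bridge=0,slab=12,wedge=0,wedge_tip=4,wedge_heel=30,water_cup=0,glaze_jar=0,wood_rib=0).items():
        r=models.place_of(k,n)[:2]
        for q in r: print(n,k,round(q["confidence"],2),np.array(q["position"]),w(n,q["position"],z))
E
```

```text
{'clock': 0.0, 'joints': array([-1.2,  0.5,  1.6, -0. ,  1.1, -0.1]), 'qvel': array([ 0.,  0., -0., -0.,  0.,  0.]), 'joint_torque': array([ -0. , -61.3, -25.8,   0.1,   0. ,  -0. ]), 'tcp_pos': array([ 280.1, -558.5,  291.7]), 'tool_rot': array([-0. ,  1. ,  0.2, -0. ]), 'ft_force': array([-0.1, -0.4, -1. ]), 'torque': array([-0. , -0.1, -0. ]), 'gripper_force': 0.0, 'width': 95.193481627871}
top {'vertical_fov': 42.8240715296176, 'cx': 259.28179096226035, 'cy': 185.95225582747878, 'rvec': array([ 2.2, -2.2,  0.1]), 'tvec': array([ -75.5,  572.7, 1135.3])} 489.6234754911665 [ 454.6  -51.5 1188.8]
top clamp 0.63 [268.8 197.3] [549.7 -89.2   0. ]
top bridge 0.59 [267.9 184. ] [582.2 -86.5   0. ]
top slab 0.8 [268.5 199.3] [543.9 -88.1  12. ]
top wedge 0.92 [355.5 233. ] [ 466.8 -300.7    0. ]
top wedge_tip 0.63 [360.  203.9] [ 537.4 -311.     4. ]
top wedge_heel 0.88 [349.9 251.3] [ 423.4 -281.    30. ]
top water_cup 0.6 [161.6 227.2] [472.6 168.5   0. ]
top water_cup 0.42 [356.8 231. ] [ 471.7 -303.8    0. ]
top glaze_jar 0.82 [339.6 132.8] [ 713.  -261.9    0. ]
top glaze_jar 0.35 [268.4 195.8] [553.4 -88.1   0. ]
top wood_rib 0.8 [168.8 159.8] [637.2 157.1   0. ]
top wood_rib 0.68 [265.9 182.6] [585.6 -81.5   0. ]
side {'vertical_fov': 45.92753367984594, 'cx': 257.31621665253965, 'cy': 190.1596950502027, 'rvec': array([ 1.9, -0.1,  0.1]), 'tvec': array([-578. ,   41.1, 1229.1])} 453.1201369314612 [  391.2 -1201.3   500.3]
side clamp 0.65 [251.4 206.1] [557.1 -73.9   0. ]
side bridge 0.62 [261.9 209.8] [ 581.7 -101.9    0. ]
side wedge_tip 0.91 [260.2 241.5] [ 547.2 -286.4    4. ]
side wedge_heel 0.8 [208.1 236.3] [ 427.6 -295.4   30. ]
side water_cup 0.73 [211.  174.1] [462.9 199.5  -0. ]
side glaze_jar 0.62 [322.6 233.1] [ 705.4 -256.     0. ]
side wood_rib 0.43 [262.3 173.7] [630.3 184.1   0. ]
```

```bash
python3 -c "
import cv2,numpy as np
a=cv2.imread('pics/top0.png');b=cv2.imread('pics/side0.png')
cv2.imwrite('pics/t.png',cv2.resize(a,(800,600)));cv2.imwrite('pics/s.png',cv2.resize(b,(800,600)))"
```

```text
(no output)
```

View pics/t.png

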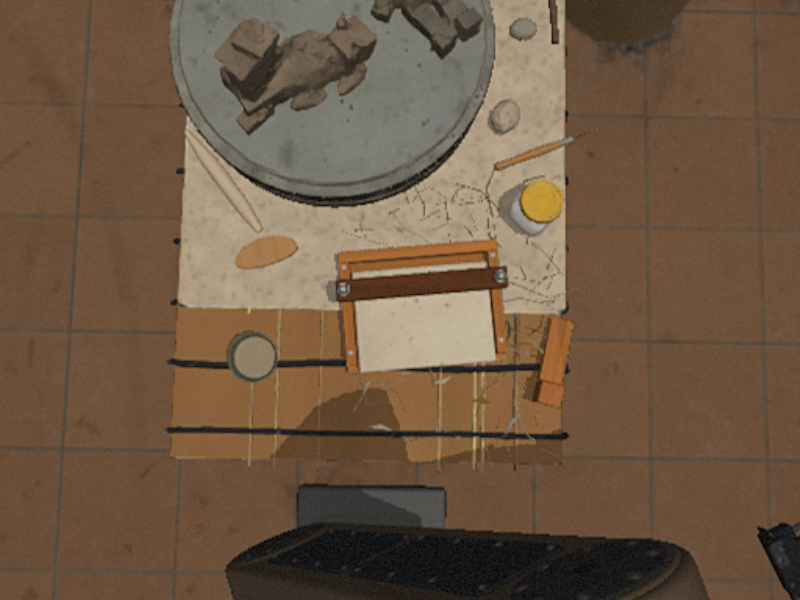

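View pics/s.png

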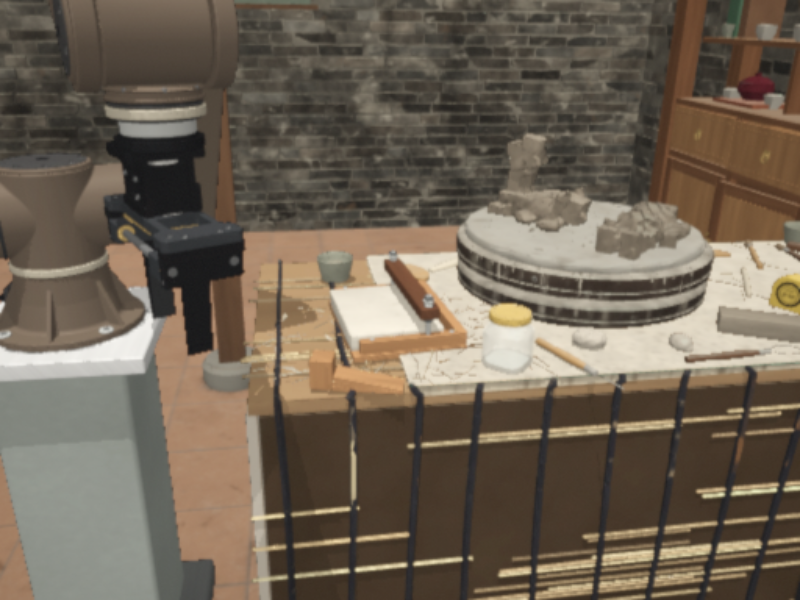

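The top view shows the clamp around (420,305), turned slightly, with the rods at (343,289) and (500,277). The wedge is on the right, tip at about (560,318) and heel at (550,400). The cup is on the left and the jar is behind to the right. Next I'll zoom in and refine the poses.

```bash
python3 - <<'E'
from h import *
np.set_printoptions(precision=1,suppress=True)
im=cv2.imread('pics/top0.png'); cv2.imwrite('pics/z.png',cv2.resize(im[140:265,205:375],None,fx=4.7,fy=4.7,interpolation=cv2.INTER_CUBIC))
imaging.snapshot("top")
for k in("wedge","slab","bridge","clamp"):
    for q in models.regions_of(k,"top")[:1]:
        m=q["mask"].astype(np.uint8); c=max(cv2.findContours(m,0,2)[0],key=cv2.contourArea)
        print(k,q["confidence"],m.sum(),q["rect"]); b=cv2.boxPoints(cv2.minAreaRect(c))
        z=dict(wedge=15,slab=38,bridge=85,clamp=20)[k]
        print(b, [w("top",x,z)[:2] for x in b])
B=[w("top",(x/1.5625,y/1.5625),100) for x,y in((343,289),(500,277))]
print(B,np.linalg.norm(B[0]-B[1]),np.mean(B,0))
E
```

```text
wedge 0.75 956 [342.7, 200.6, 22.4, 59.0]
[[339.6 256. ]
 [352.4 200.9]
 [371.2 205.3]
 [358.4 260.3]] [array([ 411.5, -259.4]), array([ 543.4, -290.3]), array([ 533.8, -335.5]), array([ 402. , -304.2])]
slab 0.96 4447 [224.8, 163.1, 91.1, 74.0]
[[225.2 191.4]
 [312.8 183.1]
 [317.3 230.2]
 [229.7 238.6]] [array([558.7,  15.1]), array([ 582.4, -191.6]), array([ 471.4, -202.8]), array([448.4,   1.9])]
bridge 0.6 1563 [218.0, 170.4, 105.9, 23.2]
[[214.3 177.5]
 [323.8 169.8]
 [324.8 184.8]
 [215.3 192.5]] [array([585.7,  37.9]), array([ 608.1, -210.8]), array([ 573.7, -213.3]), array([551.5,  34.6])]
clamp 0.75 4048 [214.7, 151.0, 111.0, 84.3]
[[211.7 160.5]
 [322.7 150.1]
 [330.  228.3]
 [219.  238.7]] [array([634.5,  50.4]), array([ 665.2, -217.3]), array([ 476.8, -235.5]), array([447.6,  28. ])]
[array([567.3,  24.5, 100. ]), array([ 588.9, -200.2,  100. ])] 225.74441002981158 [578.1 -87.8 100. ]
```

View pics/z.png

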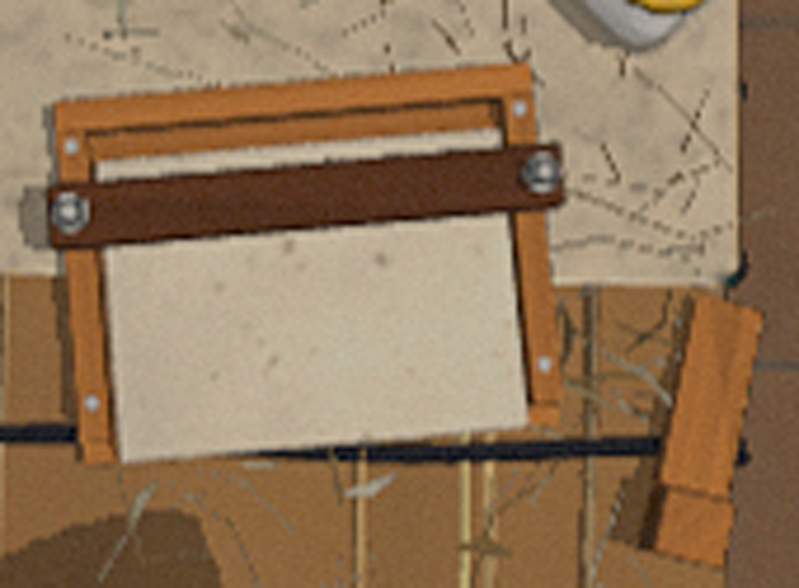

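The zoom shows the slab's front edge from (122,462) to (527,425), the rods at (68,211) and (541,172), the wedge tip edge from (697,293) to (763,315), and the heel top from (662,485)/(730,497) to (655,548)/(724,563).

```bash
python3 - <<'E'
from h import *
from scipy.optimize import least_squares
np.set_printoptions(precision=1,suppress=True)
P=lambda u,v:np.array([(u+.5)/4.7+205-.5,(v+.5)/4.7+140-.5])
def fit(obs,x0):
    def proj(x,L): c,s=np.cos(x[2]),np.sin(x[2]); return p("top",[x[0]+c*L[0]-s*L[1],x[1]+s*L[0]+c*L[1],L[2]])
    r=lambda x:np.concatenate([proj(x,L)-P(*o) for L,o in obs])
    s=least_squares(r,x0,x_scale=[10,10,.1]); print(s.x[:2],s.x[2],"resid px",s.fun); return s.x
print("rods");C=fit([((30,114,100),(68,211)),((30,-114,100),(541,172))],[550,-90,-.1])
print("slab");S=fit([((-76.5,103,38),(122,462)),((-76.5,-103,38),(527,425)),((76.5,103,38),(97,162)),((76.5,-103,38),(497,128))],[530,-90,-.1])
print("wedge");W=fit([((67,18,8),(697,293)),((67,-18,8),(763,315)),((-33,18,48),(662,485)),((-33,-18,48),(730,497)),((-67,18,48),(655,548)),((-67,-18,48),(724,563))],[470,-300,-.1])
for n,z in (("stop near L,R",((88,133),(499,102))),):
    for h in (24,36): print(n,h,[w("top",P(*q),h)[:2] for q in z])
print("cheek in-edges z34",[w("top",P(*q),34)[:2] for q in ((92,163),(116,459),(505,125),(529,424))])
print("screws z34",[w("top",P(*q),34)[:2] for q in ((71,146),(92,403),(519,107),(544,364))])
c,s=np.cos(C[2]),np.sin(C[2])
for n,X in(("slab",S),("wedge",W)):
    d=X[:2]-C[:2]; print(n,"in clamp",c*d[0]+s*d[1],-s*d[0]+c*d[1],X[2]-C[2])
t=W[:2]+67*np.array([np.cos(W[2]),np.sin(W[2])]);print("tip",t,"heel",W[:2]-50*np.array([np.cos(W[2]),np.sin(W[2])]),"side tip z4 px", p("side",[*t,4]))
E
```

```text
rods
[550. -90.] 0.10170453314350149 resid px [-0.4  0.   0.4 -0. ]
slab
[535.7 -92.8] 0.10655108676447843 resid px [-0.7  0.5  0.8  0.5 -0.7 -0.4  0.6 -0.7]
wedge
[ 472.7 -294.1] -0.23309103375568446 resid px [-0.3 -0.2  0.  -1.2  0.8 -0.6  1.4  0.7 -1.1  0.3 -0.7  1. ]
stop near L,R 24 [array([616.5,  21.8]), array([ 636.5, -188.1])]
stop near L,R 36 [array([614.8,  21. ]), array([ 634.7, -186.7])]
cheek in-edges z34 [array([599.8,  18.7]), array([451.3,   3.1]), array([ 623.2, -190.1]), array([ 472.3, -203.1])]
screws z34 [array([608.3,  29.6]), array([479. ,  15.7]), array([ 632.6, -197.2]), array([ 502.5, -210.5])]
slab in clamp -14.47550173716778 -1.3159832595302958 0.00484655362097694
wedge in clamp -97.57133717066372 -195.12971656533674 -0.33479556689918594
tip [ 537.9 -309.5] heel [ 424.1 -282.5] side tip z4 px [257.8 246.6]
```

```bash
cat >> h.py <<'E'
from scipy.spatial.transform import Rotation as Ro
C=np.array([550.,-90.]);YAW=.103
def L(x,y): c,s=np.cos(YAW),np.sin(YAW); return C+[c*x-s*y,s*x+c*y]
def st():
    s=get_state();q=np.array(s["tool_rot"]);R=Ro.from_quat(np.roll(q,-1));return s,R
def rel(xy,z,yaw):
    """shift in tool axes (mm), turn (deg, tool)"""
    s,R=st();d=R.inv().apply(np.array([*xy,z])-s["tcp_pos"])
    T=Ro.from_euler("z",yaw)*Ro.from_quat([1,0,0,0])
    print("t",round(s["clock"],2),"shift",np.round(d,1),"turn",np.round((R.inv()*T).as_rotvec(degrees=True),2),"F",np.round(s["ft_force"],1),"w",round(s["width"],1),"tcp",np.round(s["tcp_pos"],1))
def loc():
    s,R=st();d=s["tcp_pos"][:2]-C;c,n=np.cos(YAW),np.sin(YAW);F=s["ft_force"]
    print("clamp frame tcp",np.round([c*d[0]+n*d[1],-n*d[0]+c*d[1],s["tcp_pos"][2]],1),"F",np.round([c*F[0]+n*F[1],-n*F[0]+c*F[1],F[2]],1),"t",s["clock"],"tool x yaw",np.arctan2(*R.as_matrix()[[1,0],0]))
E
python3 -c "
from h import *
rel(L(-125,0),200,YAW);rel(L(-125,0),200,YAW+np.pi);loc();print(get_state()['joints'],ctrl.finger_overhang)"
```

```text
t 1.35 shift [ 334.4 -342.3   92.2] turn [ 0.   -0.   20.73] F [0.3 0.7 0.3] w 94.8 tcp [ 280.2 -558.7  292.2]
t 1.35 shift [ 334.4 -342.3   92.2] turn [ 0.0000e+00  1.0000e-02 -1.5927e+02] F [0.3 0.7 0.3] w 94.8 tcp [ 280.2 -558.7  292.2]
clamp frame tcp [-316.6 -438.5  292.2] F [0.4 0.7 0.3] t 1.35 tool x yaw 0.46472989413643256
[-1.21163954e+00  4.90920925e-01  1.55890192e+00  1.87399813e-05
  1.09168398e+00 -1.05581745e-01] 77.60000000000001
```

Request:
step_arm:
  rows:
    - [1,[0,0,0],[0,0,6.9]]
    - [1,[0,0,0],[0,0,6.9]]
    - [1,[0,0,0],[0,0,6.9]]
    - [1,[0.011,-0.025,0.005],[0,0,0]]
    - [1,[0.011,-0.025,0.005],[0,0,0]]
    - [1,[0.011,-0.025,0.005],[0,0,0]]
    - [1,[0.011,-0.025,0.005],[0,0,0]]
    - [1,[0.011,-0.025,0.005],[0,0,0]]
    - [1,[0.011,-0.025,0.005],[0,0,0]]
    - [1,[0.011,-0.025,0.005],[0,0,0]]
    - [1,[0.011,-0.025,0.005],[0,0,0]]
    - [1,[0.011,-0.025,0.005],[0,0,0]]

```text
clock: 2.35
tcp_pos: [355.6, -323.5, 247.2]
tool_rot: [0.0, 0.999, 0.052, 0.0]
ft_force: [0.4, -0.4, -0.6]
width: 94.8
gripper_force: 0.0
```

Request:
step_arm:
  rows:
    - [1,[0.011,-0.025,0.005],[0,0,0]]
    - [1,[0.011,-0.025,0.005],[0,0,0]]
    - [1,[0.011,-0.025,0.005],[0,0,0]]
    - [1,[0.011,-0.025,0.005],[0,0,0]]
    - [1,[0.011,-0.025,0.005],[0,0,0]]
    - [1,[0.011,-0.025,0.005],[0,0,0]]
    - [1,[0.011,-0.025,0.005],[0,0,0]]
    - [1,[0.011,-0.025,0.005],[0,0,0]]
    - [1,[0,0,0],[0,0,0]]
    - [1,[0,0,0],[0,0,0]]

```text
clock: 3.18
tcp_pos: [422.5, -115.8, 207.2]
tool_rot: [0.0, 0.999, 0.053, -0.0]
ft_force: [0.6, -0.8, -0.1]
width: 94.9
gripper_force: 0.0
```

```bash
python3 -c "
from h import *
rel(L(-122,-1),104,YAW);loc();print(get_state()['joints'])"
```

```text
t 3.18 shift [  7.5 -11.5 103.2] turn [0.   0.01 0.18] F [ 0.6 -0.8 -0.1] w 94.9 tcp [ 422.5 -115.8  207.2]
clamp frame tcp [-129.4  -12.5  207.2] F [ 0.5 -0.8 -0.1] t 3.1833 tool x yaw 0.10620715228609366
[-4.18346272e-01  3.57739356e-01  2.09591270e+00 -1.59976084e-04
  6.87990146e-01  1.04636649e+00]
```

Request:
step_arm:
  rows:
    - [1,[0,-0.006,0.02],[0,0,0.18]]
    - [1,[0,-0.0055,0.02],[0,0,0]]
    - [1,[0,0,0.02],[0,0,0]]
    - [1,[0.003,0,0.02],[0,0,0]]
    - [1,[0.004,0,0.015],[0,0,0]]
    - [1,[0,0,0.01],[0,0,0]]
    - [1,[0.004,0,0],[0,0,0]]
    - [1,[0.004,0,0],[0,0,0]]
    - [1,[0,0,0],[0,0,0]]
    - [1,[0,0,0],[0,0,0]]

```text
clock: 4.02
tcp_pos: [436.5, -104.1, 103.0]
tool_rot: [0.0, 0.999, 0.05, 0.001]
ft_force: [0.4, -0.3, 0.1]
width: 95.2
gripper_force: 0.0
```

```bash
python3 -c "
from h import *
loc()
im=imaging.snapshot('side'); cv2.imwrite('pics/a.png',cv2.resize(im[130:280,160:360],None,fx=4,fy=4,interpolation=2))"
```

```text
clamp frame tcp [-114.4   -2.4  103. ] F [ 0.3 -0.4  0.1] t 4.0167 tool x yaw 0.10019360185984406
```

View pics/a.png

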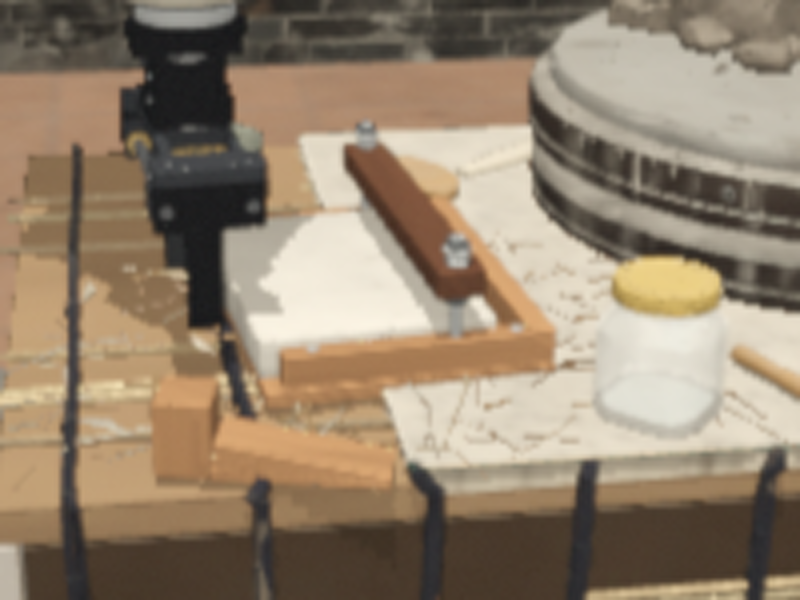

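The fingers stand just in front of the slab's near edge (finger at about (205,280)). I'll push slowly and watch the force.

Request:
step_arm:
  rows:
    - [1,[0.004,0,0],[0,0,0]]
    - [1,[0.003,0,0],[0,0,0]]
    - [1,[0.002,0,0],[0,0,0]]
    - [1,[0.0015,0,0],[0,0,0]]
    - [1,[0.0015,0,0],[0,0,0]]
    - [1,[0.0015,0,0],[0,0,0]]

```text
clock: 4.57
tcp_pos: [448.9, -102.1, 102.2]
tool_rot: [-0.0, 0.999, 0.05, -0.001]
ft_force: [-5.0, -1.3, 5.2]
width: 94.9
gripper_force: 2.9
```

Request:
step_arm:
  rows:
    - [1,[0.0015,0,0],[0,0,0]]
    - [1,[0.0015,0,0],[0,0,0]]
    - [1,[0.0015,0,0],[0,0,0]]
    - [1,[0.0015,0,0],[0,0,0]]

```text
clock: 4.9
tcp_pos: [454.6, -101.5, 102.2]
tool_rot: [-0.0, 0.999, 0.05, -0.001]
ft_force: [-5.4, -0.0, 6.0]
width: 95.1
gripper_force: 2.9
```

Request:
step_arm:
  rows:
    - [1,[0.0015,0,0],[0,0,0]]
    - [1,[0.0015,0,0],[0,0,0]]
    - [1,[0.0015,0,0],[0,0,0]]

```text
clock: 5.15
tcp_pos: [459.0, -101.1, 102.2]
tool_rot: [-0.0, 0.999, 0.05, -0.001]
ft_force: [-6.1, -0.8, 5.1]
width: 95.2
gripper_force: 2.9
```

```bash
python3 -c "
from h import *
loc()"
```

```text
clamp frame tcp [-91.6  -1.7 102.2] F [-6.2 -0.2  5.1] t 5.15 tool x yaw 0.1003722453044483
```

Request:
step_arm:
  rows:
    - [1,[0.001,0,0],[0,0,0]]
    - [1,[0.001,0,0],[0,0,0]]
    - [1,[0.001,0,0],[0,0,0]]

```text
clock: 5.4
tcp_pos: [462.0, -100.8, 102.2]
tool_rot: [-0.0, 0.999, 0.05, -0.001]
ft_force: [-5.7, -0.7, 5.5]
width: 95.0
gripper_force: 2.9
```

Request:
step_arm:
  rows:
    - [1,[0.001,0,0],[0,0,0]]
    - [1,[0.001,0,0],[0,0,0]]

```text
clock: 5.57
tcp_pos: [463.7, -100.6, 102.1]
tool_rot: [-0.0, 0.999, 0.05, -0.002]
ft_force: [-12.5, -6.1, 9.0]
width: 95.3
gripper_force: 6.7
```

```bash
python3 -c "
from h import *
loc()"
```

```text
clamp frame tcp [-86.9  -1.6 102.1] F [-13.   -4.7   9. ] t 5.5667 tool x yaw 0.1005453684131543
```

Request:
step_arm:
  rows:
    - [1,[0.0005,0,0],[0,0,0]]
    - [1,[0,0,0],[0,0,0]]

```text
clock: 5.73
tcp_pos: [463.8, -100.5, 102.1]
tool_rot: [-0.001, 0.999, 0.05, -0.002]
ft_force: [-10.0, -3.7, 8.3]
width: 94.9
gripper_force: 5.2
```

```bash
python3 -c "
from h import *
loc()"
```

```text
clamp frame tcp [-86.8  -1.6 102.1] F [-10.4  -2.7   8.3] t 5.7333 tool x yaw 0.10063090411593892
```

Request:
step_arm:
  rows:
    - [1,[0.0005,0,0],[0,0,0]]
    - [1,[0.0005,0,0],[0,0,0]]
    - [1,[0,0,0],[0,0,0]]

```text
clock: 5.98
tcp_pos: [464.0, -100.5, 102.1]
tool_rot: [-0.001, 0.999, 0.05, -0.003]
ft_force: [-14.5, -7.2, 10.4]
width: 95.0
gripper_force: 7.9
```

Request:
step_arm:
  rows:
    - [1,[0.0005,0,0],[0,0,0]]
    - [1,[0,0,0],[0,0,0]]

```text
clock: 6.15
tcp_pos: [464.1, -100.5, 102.1]
tool_rot: [-0.001, 0.999, 0.05, -0.003]
ft_force: [-16.9, -8.9, 12.5]
width: 94.9
gripper_force: 9.3
```

```bash
python3 -c "
from h import *
np.set_printoptions(precision=1,suppress=True)
loc();rel(L(-76.5,0),102,YAW);print(get_state()['torque'])
im=imaging.snapshot('top'); cv2.imwrite('pics/b.png',cv2.resize(im[140:265,205:375],None,fx=4.7,fy=4.7,interpolation=2))"
```

```text
clamp frame tcp [-86.6  -1.6 102.1] F [-17.8  -7.1  12.5] t 6.15 tool x yaw 0.10061863674264769
t 6.15 shift [10.1 -1.6  0.1] turn [-0.1  0.4 -0.1] F [-16.9  -8.9  12.5] w 94.9 tcp [ 464.1 -100.5  102.1]
[-1.7  3.2 -0.1]
```

View pics/b.png

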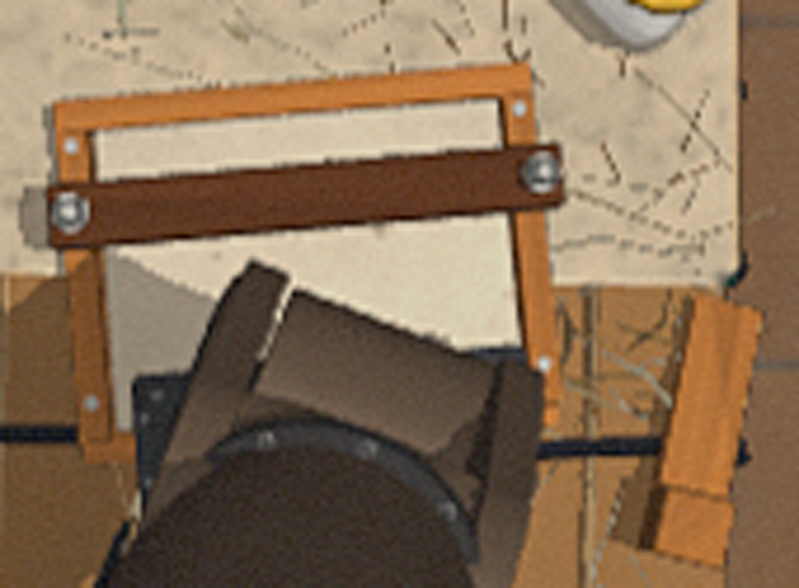

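The slab's back edge is now flush with the stop strip, from (100,130) to (500,100). I'll retreat and go to the wedge.

Request:
step_arm:
  rows:
    - [1,[-0.01,0,0],[0,0,0]]
    - [1,[-0.015,0,0],[0,0,0]]
    - [1,[-0.008,0,-0.02],[0,0,0]]
    - [1,[0,0,-0.03],[0,0,0]]
    - [1,[0,0.02,-0.03],[0,0,6.4]]
    - [1,[0,0.022,-0.01],[0,0,6.4]]
    - [1,[0,0.022,0],[0,0,6.4]]
    - [1,[0,0.025,0],[0,0,0]]
    - [1,[0,0.025,0],[0,0,0]]
    - [1,[0,0.025,0],[0,0,0]]
    - [1,[0,0.02,0],[0,0,0]]
    - [1,[0,0,0],[0,0,0]]

```text
clock: 7.2
tcp_pos: [410.5, -262.8, 192.2]
tool_rot: [0.001, 0.993, -0.118, 0.001]
ft_force: [0.1, 0.1, -0.2]
width: 95.4
gripper_force: 0.0
```

```bash
python3 -c "
from h import *
rel((424.5,-282.3),89,-.233);print(get_state()['joints'])
np.set_printoptions(precision=1,suppress=True)
for n in('top','side'):
  imaging.snapshot(n)
  for k,z in(('wedge_tip',4),('wedge_heel',30)):
    for q in models.place_of(k,n)[:1]:print(n,k,q['confidence'],w(n,q['position'],z))"
```

```text
t 7.2 shift [ 18.   15.6 103.2] turn [ 0.05 -0.07 -0.24] F [ 0.1  0.1 -0.2] w 95.4 tcp [ 410.5 -262.8  192.2]
[-7.04965528e-01  4.39453302e-01  1.99852017e+00 -2.95048995e-04
  7.02088800e-01  1.10331747e+00]
top wedge_tip 0.82 [ 536.6 -310.2    4. ]
side wedge_tip 0.67 [ 545.  -311.5    4. ]
side wedge_heel 0.74 [ 423.4 -287.5   30. ]
```

Request:
step_arm:
  rows:
    - [1,[0.009,0.008,0.01],[0,0,-0.2]]
    - [1,[0.009,0.0075,0.02],[0,0,0]]
    - [1,[0,0,0.02],[0,0,0]]
    - [1,[0,0,0.02],[0,0,0]]
    - [1,[0,0,0.02],[0,0,0]]
    - [1,[0,0,0.013],[0,0,0]]
    - [1,[0,0,0],[0,0,0]]
    - [1,[0,0,0],[0,0,0]]

```text
clock: 8.17
tcp_pos: [425.1, -278.7, 89.1]
tool_rot: [-0.0, 0.993, -0.115, -0.0]
ft_force: [1.0, -0.7, -0.7]
width: 95.0
gripper_force: 0.0
```

```bash
python3 -c "
from h import *
rel((424.5,-282.3),89,-.233)
im=imaging.snapshot('side'); cv2.imwrite('pics/c.png',cv2.resize(im[180:280,160:310],None,fx=5,fy=5,interpolation=2))"
```

```text
t 8.17 shift [0.3 3.7 0.1] turn [-0.03  0.06  0.15] F [ 1.  -0.7 -0.7] w 95.0 tcp [ 425.1 -278.7   89.1]
```

View pics/c.png

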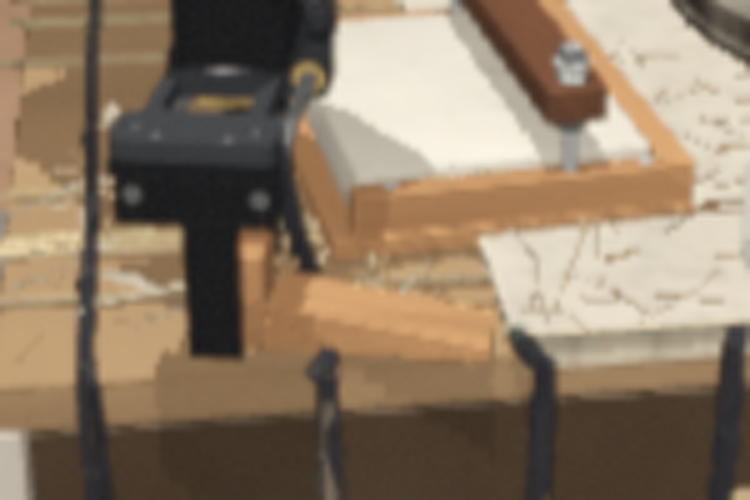

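```bash
python3 -c "
from h import *
print(p('side',[413,-330,20]))
a=-.233;c,s=np.cos(a),np.sin(a)
for x in(-67,-33):
  for z in(0,48):print(x,z,p('side',[472.7+c*x+s*18,-294.1+s*x-c*18,z]))
for q in models.regions_of('wedge','side')[:1]:print(q['rect'])"
```

```text
[202.29037428 248.19438602]
-67 0 [197.605733  249.0128011]
-67 48 [196.85021192 229.83371786]
-33 0 [212.60413561 249.78470089]
-33 48 [212.11363827 230.57489207]
[207.7, 225.2, 50.6, 27.8]
```

Request:
step_arm:
  rows:
    - [1,[0,0.0035,0],[0,0,0]]
    - [-1,[0,0,0],[0,0,0]]
    - [-1,[0,0,0],[0,0,0]]
    - [-1,[0,0,0],[0,0,0]]
    - [-1,[0,0,0],[0,0,0]]
    - [-1,[0,0,0],[0,0,0]]
    - [-1,[0,0,0],[0,0,0]]
    - [-1,[0,0,0],[0,0,0]]
    - [-1,[0,0,0],[0,0,0]]
  newtons: 50

```text
clock: 9.02
tcp_pos: [424.1, -282.7, 89.2]
tool_rot: [0.0, 0.993, -0.115, 0.0]
ft_force: [-0.3, 0.2, 0.1]
width: 47.2
gripper_force: 0.0
```

```bash
python3 -c "
from h import *
rel((424.5,-282.3),89,-.233);loc()
for n in ('top','side'):imaging.snapshot(n);print(n,[(q['confidence'],w(n,q['position'],4)) for q in models.place_of('wedge_tip',n)[:1]])"
```

```text
t 9.02 shift [ 0.3 -0.5  0.2] turn [ 0.  -0.   0.1] F [-0.3  0.2  0.1] w 47.2 tcp [ 424.1 -282.7   89.2]
clamp frame tcp [-145.  -178.7   89.2] F [-0.2  0.3  0.1] t 9.0167 tool x yaw -0.23120443803397436
top [(0.6, array([ 532.39245909, -303.6497331 ,    4.        ]))]
side [(0.96, array([ 541.79070869, -295.4296218 ,    4.        ]))]
```

Keep closing, then lift.

Request:
step_arm:
  rows:
    - [-1,[0,0,0],[0,0,0]]
    - [-1,[0,0,0],[0,0,0]]
    - [-1,[0,0,0],[0,0,0]]
    - [-1,[0,0,0],[0,0,0]]
    - [-1,[0,0,0],[0,0,0]]
    - [-1,[0,0,0],[0,0,0]]
  newtons: 50

```text
clock: 9.72
tcp_pos: [424.1, -282.7, 89.2]
tool_rot: [0.0, 0.993, -0.115, -0.0]
ft_force: [-0.4, 0.3, -0.9]
width: 35.7
gripper_force: 49.9
```

```bash
python3 -c "
from h import *
rel((424.5,-282.3),89,-.233);print(get_state()['gripper_force'])"
```

```text
t 9.72 shift [ 0.3 -0.5  0.2] turn [ 0.  -0.   0.1] F [-0.4  0.3 -0.9] w 35.7 tcp [ 424.1 -282.7   89.2]
49.92404222488403
```

Request:
step_arm:
  rows:
    - [-1,[0,0,-0.01],[0,0,0]]
    - [-1,[0,0,-0.02],[0,0,0]]
    - [-1,[0,0,-0.02],[0,0,0]]
    - [-1,[0,0,-0.02],[0,0,0]]
    - [-1,[0,0,-0.015],[0,0,-4.8]]
    - [-1,[0,0,0],[0,0,-4.8]]
    - [-1,[0,0,0],[0,0,-4.8]]
    - [-1,[0,0,0],[0,0,-4.8]]
    - [-1,[0.004,-0.02,0],[0,0,0]]
    - [-1,[0.004,-0.02,0],[0,0,0]]
    - [-1,[0.004,-0.02,0],[0,0,0]]
    - [-1,[0.004,-0.02,0],[0,0,0]]

```text
clock: 10.72
tcp_pos: [431.5, -200.6, 174.9]
tool_rot: [0.0, 0.999, 0.052, 0.0]
ft_force: [0.9, 0.3, -0.6]
width: 35.8
gripper_force: 49.9
```

Request:
step_arm:
  rows:
    - [-1,[0.004,-0.02,0],[0,0,0]]
    - [-1,[0.004,-0.02,0],[0,0,0]]
    - [-1,[0.004,-0.02,0],[0,0,0]]
    - [-1,[0.004,-0.02,0],[0,0,0]]
    - [-1,[0,-0.015,0],[0,0,0]]
    - [-1,[0,0,0],[0,0,0]]
    - [-1,[0,0,0],[0,0,0]]

```text
clock: 11.3
tcp_pos: [437.9, -105.0, 174.8]
tool_rot: [0.0, 0.999, 0.053, 0.0]
ft_force: [-0.2, -1.0, -1.7]
width: 36.2
gripper_force: 49.9
```

```bash
python3 -c "
from h import *
np.set_printoptions(precision=1,suppress=True)
rel(L(-113,0),130,YAW);loc();s,R=st();print(R.as_matrix(),s['gripper_force'])
z=s['tcp_pos'][2]-59-26; imc=imaging.snapshot('top')
print([(q['confidence'],w('top',q['position'],z)) for q in models.place_of('wedge_tip','top')[:1]],'expect',s['tcp_pos']+R.apply([117,0,85]))
cv2.imwrite('pics/d.png',cv2.resize(imc[140:265,205:375],None,fx=4.7,fy=4.7,interpolation=2))"
```

```text
t 11.3 shift [ 0.1 -3.4 44.8] turn [ 0.  -0.   0.1] F [-0.2 -1.  -1.7] w 36.2 tcp [ 437.9 -105.   174.8]
clamp frame tcp [-113.1   -3.4  174.8] F [-0.3 -1.  -1.7] t 11.3 tool x yaw 0.1054535495288121
[[ 1.   0.1  0. ]
 [ 0.1 -1.  -0. ]
 [ 0.   0.  -1. ]] 49.92382228374481
[(0.6, array([ 552.5, -100.1,   89.8]))] expect [554.3 -92.7  89.9]
```

View pics/d.png

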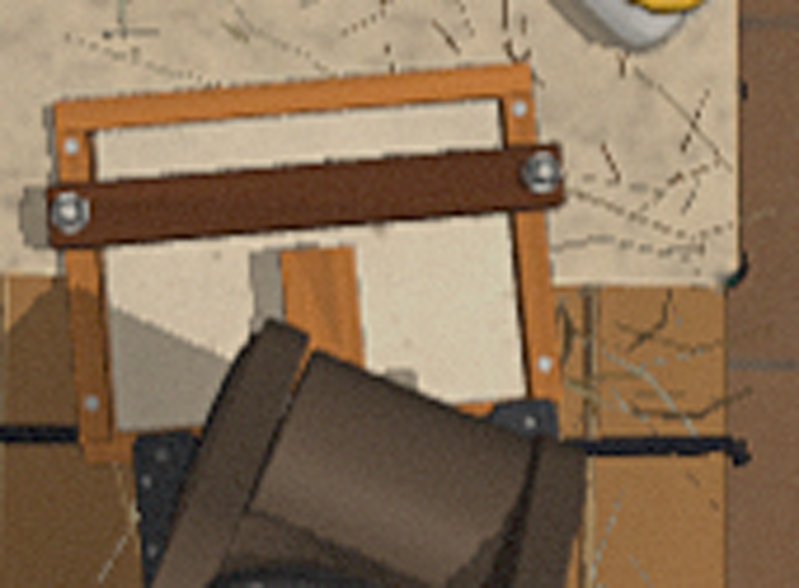

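The tip is at (318,249), ready in front of the bar and about 3 mm to the right of its middle. I'll correct that and descend.

Request:
step_arm:
  rows:
    - [-1,[0,-0.0034,0.01],[0,0,0.14]]
    - [-1,[0,0,0.015],[0,0,0]]
    - [-1,[0,0,0.012],[0,0,0]]
    - [-1,[0,0,0.007],[0,0,0]]
    - [-1,[0,0,0],[0,0,0]]
    - [-1,[0,0,0],[0,0,0]]

```text
clock: 11.9
tcp_pos: [437.5, -102.4, 130.2]
tool_rot: [-0.0, 0.999, 0.05, -0.0]
ft_force: [0.3, -0.5, -0.4]
width: 35.9
gripper_force: 49.9
```

Request:
step_arm:
  rows:
    - [-1,[0,0,0.001],[0,0,0]]
    - [-1,[0,0,0.001],[0,0,0]]
    - [-1,[0,0,0.001],[0,0,0]]
    - [-1,[0,0,0],[0,0,0]]

```text
clock: 12.23
tcp_pos: [437.6, -102.0, 127.5]
tool_rot: [0.0, 0.999, 0.051, 0.0]
ft_force: [-0.0, -0.8, 0.1]
width: 35.4
gripper_force: 49.9
```

```bash
python3 -c "
from h import *
loc();rel(L(-113,0),127.2,YAW)"
```

```text
clamp frame tcp [-113.    -0.4  127.5] F [-0.1 -0.8  0.1] t 12.2333 tool x yaw 0.10140454912222388
t 12.23 shift [ 0.  -0.4  0.3] turn [ 0.03 -0.04 -0.09] F [-0.  -0.8  0.1] w 35.4 tcp [ 437.6 -102.   127.5]
```

Request:
step_arm:
  rows:
    - [-1,[0,0,0.0005],[0,0,0]]
    - [-1,[0,0,0],[0,0,0]]

```text
clock: 12.4
tcp_pos: [437.7, -102.1, 127.4]
tool_rot: [0.0, 0.999, 0.051, 0.001]
ft_force: [-3.5, -1.2, 7.8]
width: 36.0
gripper_force: 50.0
```

Request:
step_arm:
  rows:
    - [-1,[0.004,0,0],[0,0,0]]
    - [-1,[0.006,0,0],[0,0,0]]
    - [-1,[0.006,0,0],[0,0,0]]
    - [-1,[0.006,0,0],[0,0,0]]
    - [-1,[0.006,0,0],[0,0,0]]
    - [-1,[0.006,0,0],[0,0,0]]
    - [-1,[0.004,0,0],[0,0,0]]
    - [-1,[0.003,0,0],[0,0,0]]
    - [-1,[0,0,0],[0,0,0]]

```text
clock: 13.15
tcp_pos: [478.4, -97.7, 127.5]
tool_rot: [0.0, 0.999, 0.051, 0.0]
ft_force: [-3.0, 1.4, 11.6]
width: 35.9
gripper_force: 50.0
```

```bash
python3 -c "
from h import *
loc()"
```

```text
clamp frame tcp [-72.1  -0.3 127.5] F [-2.8  1.7 11.6] t 13.15 tool x yaw 0.10175087932441998
```

Request:
step_arm:
  rows:
    - [-1,[0,0,-0.0005],[0,0,0]]
    - [-1,[0.001,0,0],[0,0,0]]
    - [-1,[0.0015,0,0],[0,0,0]]
    - [-1,[0.0015,0,0],[0,0,0]]
    - [-1,[0.0015,0,0],[0,0,0]]
    - [-1,[0.0015,0,0],[0,0,0]]

```text
clock: 13.65
tcp_pos: [485.0, -97.0, 127.5]
tool_rot: [-0.0, 0.999, 0.051, -0.0]
ft_force: [-4.9, 0.5, 7.0]
width: 35.7
gripper_force: 50.0
```

Request:
step_arm:
  rows:
    - [-1,[0.0015,0,0],[0,0,0]]
    - [-1,[0.0015,0,0],[0,0,0]]
    - [-1,[0.0015,0,0],[0,0,0]]
    - [-1,[0.0015,0,0],[0,0,0]]

```text
clock: 13.98
tcp_pos: [490.9, -96.5, 127.5]
tool_rot: [0.0, 0.999, 0.051, -0.0]
ft_force: [-3.7, -1.2, 7.3]
width: 36.0
gripper_force: 50.0
```

Request:
step_arm:
  rows:
    - [-1,[0.0015,0,0],[0,0,0]]
    - [-1,[0.0015,0,0],[0,0,0]]
    - [-1,[0.0015,0,0],[0,0,0]]
    - [-1,[0.0015,0,0],[0,0,0]]

```text
clock: 14.32
tcp_pos: [496.9, -95.8, 127.5]
tool_rot: [0.0, 0.999, 0.051, -0.0]
ft_force: [-4.0, -0.4, 7.3]
width: 35.5
gripper_force: 50.0
```

Request:
step_arm:
  rows:
    - [-1,[0,0,-0.0005],[0,0,0]]
    - [-1,[0.0015,0,0],[0,0,0]]
    - [-1,[0.0015,0,0],[0,0,0]]
    - [-1,[0.0015,0,0],[0,0,0]]
    - [-1,[0.0015,0,0],[0,0,0]]

```text
clock: 14.73
tcp_pos: [503.3, -95.2, 127.6]
tool_rot: [0.0, 0.999, 0.051, -0.0]
ft_force: [-0.3, -0.1, -1.2]
width: 36.1
gripper_force: 50.0
```

Request:
step_arm:
  rows:
    - [-1,[0.0015,0,0],[0,0,0]]
    - [-1,[0.0015,0,0],[0,0,0]]
    - [-1,[0.0015,0,0],[0,0,0]]
    - [-1,[0.0015,0,0],[0,0,0]]

```text
clock: 15.07
tcp_pos: [509.2, -94.6, 127.7]
tool_rot: [0.0, 0.999, 0.051, 0.0]
ft_force: [0.1, 0.1, -0.6]
width: 36.0
gripper_force: 50.0
```

Request:
step_arm:
  rows:
    - [-1,[0.0015,0,0],[0,0,0]]
    - [-1,[0.0015,0,0],[0,0,0]]
    - [-1,[0.0015,0,0],[0,0,0]]
    - [-1,[0.0015,0,0],[0,0,0]]

```text
clock: 15.4
tcp_pos: [515.2, -94.0, 127.7]
tool_rot: [0.0, 0.999, 0.051, 0.0]
ft_force: [0.5, -0.0, -0.2]
width: 36.1
gripper_force: 50.0
```

Request:
step_arm:
  rows:
    - [-1,[0.0015,0,0],[0,0,0]]
    - [-1,[0.0015,0,0],[0,0,0]]
    - [-1,[0.0015,0,0],[0,0,0]]

```text
clock: 15.65
tcp_pos: [519.7, -93.6, 127.7]
tool_rot: [0.0, 0.999, 0.051, -0.0]
ft_force: [0.1, 0.2, -1.0]
width: 35.9
gripper_force: 50.0
```

Request:
step_arm:
  rows:
    - [-1,[0.0015,0,0],[0,0,0]]
    - [-1,[0.0015,0,0],[0,0,0]]
    - [-1,[0.0015,0,0],[0,0,0]]

```text
clock: 15.9
tcp_pos: [524.0, -93.1, 127.7]
tool_rot: [-0.0, 0.999, 0.051, -0.0]
ft_force: [-1.2, -0.1, -1.8]
width: 35.7
gripper_force: 50.0
```

Request:
step_arm:
  rows:
    - [-1,[0.0015,0,0],[0,0,0]]
    - [-1,[0.0015,0,0],[0,0,0]]
    - [-1,[0.0015,0,0],[0,0,0]]

```text
clock: 16.15
tcp_pos: [526.8, -92.5, 127.6]
tool_rot: [-0.0, 0.999, 0.051, -0.002]
ft_force: [-15.4, -4.2, 6.1]
width: 35.6
gripper_force: 50.0
```

Request:
step_arm:
  rows:
    - [-1,[0,0,0],[0,0,0]]
    - [-1,[0,0,0],[0,0,0]]

```text
clock: 16.32
tcp_pos: [526.9, -92.5, 127.6]
tool_rot: [-0.0, 0.999, 0.051, -0.002]
ft_force: [-12.3, -1.2, 3.7]
width: 36.0
gripper_force: 50.0
```

```bash
python3 -c "
from h import *
loc();print(get_state()['torque'])"
```

```text
clamp frame tcp [-2.330e+01 -1.000e-01  1.276e+02] F [-12.4   0.1   3.7] t 16.3167 tool x yaw 0.1014091912815005
[-0.38134428  1.37833484 -0.0562684 ]
```

Request:
step_arm:
  rows:
    - [-1,[0.0005,0,0],[0,0,0]]
    - [-1,[0,0,0],[0,0,0]]

```text
clock: 16.48
tcp_pos: [527.0, -92.5, 127.6]
tool_rot: [-0.001, 0.999, 0.051, -0.002]
ft_force: [-13.2, -2.7, 5.1]
width: 35.7
gripper_force: 50.0
```

Request:
step_arm:
  rows:
    - [-1,[0,0,0],[0,0,0]]

```text
clock: 16.57
tcp_pos: [527.0, -92.5, 127.6]
tool_rot: [-0.001, 0.999, 0.051, -0.002]
ft_force: [-13.3, -2.4, 4.6]
width: 35.6
gripper_force: 50.0
```

Request:
step_arm:
  rows:
    - [-1,[0,0,0],[0,0,0]]

```text
clock: 16.65
tcp_pos: [527.0, -92.5, 127.6]
tool_rot: [-0.001, 0.999, 0.051, -0.002]
ft_force: [-14.0, -2.6, 5.4]
width: 35.5
gripper_force: 50.0
```

Request:
step_arm:
  rows:
    - [-1,[0.0005,0,0],[0,0,0]]
    - [-1,[0,0,0],[0,0,0]]
    - [-1,[0,0,0],[0,0,0]]

```text
clock: 16.9
tcp_pos: [527.2, -92.5, 127.5]
tool_rot: [-0.001, 0.999, 0.051, -0.003]
ft_force: [-15.8, -4.0, 6.9]
width: 36.1
gripper_force: 50.0
```

Request:
step_arm:
  rows:
    - [-1,[0,0,0],[0,0,0]]

```text
clock: 16.98
tcp_pos: [527.2, -92.4, 127.5]
tool_rot: [-0.001, 0.999, 0.051, -0.003]
ft_force: [-15.7, -3.7, 7.1]
width: 35.8
gripper_force: 50.0
```

Request:
step_arm:
  rows:
    - [-1,[0,0,-0.0005],[0,0,0]]
    - [-1,[0,0,0],[0,0,0]]
    - [-1,[0,0,0],[0,0,0]]

```text
clock: 17.23
tcp_pos: [527.3, -92.5, 127.6]
tool_rot: [-0.001, 0.999, 0.051, -0.003]
ft_force: [-13.6, -3.6, 1.8]
width: 35.6
gripper_force: 50.0
```

Request:
step_arm:
  rows:
    - [-1,[0,0,0],[0,0,0]]

```text
clock: 17.32
tcp_pos: [527.3, -92.5, 127.7]
tool_rot: [-0.001, 0.999, 0.051, -0.003]
ft_force: [-11.8, -3.6, 1.3]
width: 35.7
gripper_force: 50.0
```

Repush to about 16 N with low vertical load.

Request:
step_arm:
  rows:
    - [-1,[0.0005,0,0],[0,0,0]]
    - [-1,[0.0005,0,0],[0,0,0]]
    - [-1,[0,0,0],[0,0,0]]
    - [-1,[0,0,0],[0,0,0]]

```text
clock: 17.65
tcp_pos: [527.7, -92.4, 127.7]
tool_rot: [-0.001, 0.999, 0.051, -0.004]
ft_force: [-17.1, -4.6, 3.6]
width: 35.9
gripper_force: 50.0
```

Request:
step_arm:
  rows:
    - [-1,[0,0,0],[0,0,0]]

```text
clock: 17.73
tcp_pos: [527.7, -92.4, 127.7]
tool_rot: [-0.001, 0.999, 0.051, -0.004]
ft_force: [-16.5, -3.9, 3.3]
width: 35.5
gripper_force: 50.0
```

Request:
step_arm:
  rows:
    - [-1,[-0.001,0,0],[0,0,0]]
    - [-1,[-0.001,0,0],[0,0,0]]
    - [-1,[0,0,0],[0,0,0]]

```text
clock: 17.98
tcp_pos: [527.4, -92.5, 127.6]
tool_rot: [-0.0, 0.999, 0.051, -0.002]
ft_force: [-6.2, -0.9, -5.7]
width: 35.7
gripper_force: 50.0
```

Request:
step_arm:
  rows:
    - [1,[0,0,0],[0,0,0]]
    - [1,[0,0,0],[0,0,0]]
    - [1,[0,0,0],[0,0,0]]
    - [1,[0,0,0],[0,0,0]]
    - [1,[0,0,0],[0,0,0]]
    - [1,[0,0,0],[0,0,0]]
    - [1,[0,0,0],[0,0,0]]
    - [1,[0,0,0],[0,0,0]]

```text
clock: 18.65
tcp_pos: [528.5, -92.7, 128.2]
tool_rot: [0.0, 0.999, 0.051, 0.0]
ft_force: [-0.2, 0.9, -0.2]
width: 83.5
gripper_force: 0.0
```

Request:
step_arm:
  rows:
    - [1,[0,0,-0.01],[0,0,0]]
    - [1,[0,0,-0.02],[0,0,0]]
    - [1,[0,0,-0.025],[0,0,0]]
    - [1,[0,0,-0.025],[0,0,0]]
    - [1,[-0.02,0,-0.02],[0,0,0]]
    - [1,[-0.02,0,0],[0,0,0]]
    - [1,[-0.02,0,0],[0,0,0]]
    - [1,[-0.02,0,0],[0,0,0]]
    - [1,[-0.01,0,0],[0,0,0]]
    - [1,[0,0.025,0],[0,0,0]]
    - [1,[0,0.025,0],[0,0,0]]
    - [1,[0,0.025,0],[0,0,0]]

```text
clock: 19.65
tcp_pos: [446.9, -177.3, 229.0]
tool_rot: [0.0, 0.999, 0.051, 0.001]
ft_force: [0.5, 0.5, -0.5]
width: 94.9
gripper_force: 0.0
```

Request:
step_arm:
  rows:
    - [1,[0,0.025,0],[0,0,0]]
    - [1,[0,0.025,0],[0,0,0]]
    - [1,[0,0.025,0],[0,0,0]]
    - [1,[0,0.025,0],[0,0,0]]
    - [1,[0,0.025,0],[0,0,0]]
    - [1,[0,0.025,0],[0,0,0]]
    - [1,[0,0.025,0],[0,0,0]]
    - [1,[0,0.025,0],[0,0,0]]
    - [1,[0,0,0],[0,0,0]]
    - [1,[0,0,0],[0,0,0]]

```text
clock: 20.48
tcp_pos: [466.7, -376.2, 228.2]
tool_rot: [-0.0, 0.999, 0.05, -0.0]
ft_force: [-0.1, -0.0, 0.7]
width: 95.0
gripper_force: 0.0
```

```bash
python3 -c "
from h import *
loc()
a=imaging.snapshot('top')[140:265,205:375];b=imaging.snapshot('side')[150:250,190:330]
cv2.imwrite('pics/e.png',np.vstack([cv2.resize(x,(420,int(420*x.shape[0]/x.shape[1])),interpolation=2)[:300] for x in(a,b)])[:600])
print(p('side',[*L(-75,-103),38]))"
```

```text
clamp frame tcp [-112.3 -276.1  228.2] F [-0.1 -0.   0.7] t 20.4833 tool x yaw 0.09988307678875008
[229.9683089  213.94993055]
```

View pics/e.png

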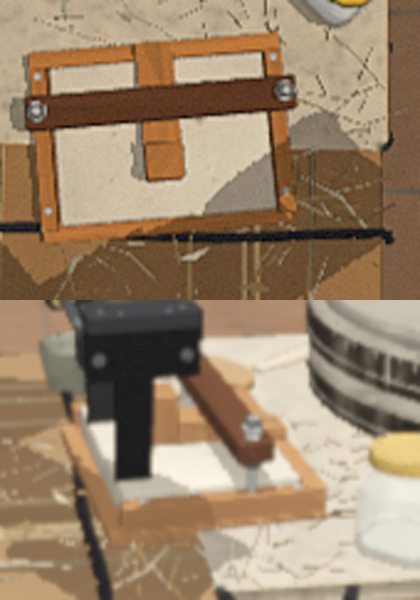

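The wedge sits under the middle of the bar at about (157,105), square to it. The slab's back edge is flush with the stop and the gripper is clear, so I'm handing in.

```bash
python3 -c "
from bench import workorder
print(workorder.close_job())"
```

```text
the job is handed in; nothing more can be done
None
```

I slid the slab back against the stop and pushed the wedge in under the middle of the crossbar with about 16–17 N. It stayed in place after I let go. The job is handed in at about 20.6 s of the 72 s allowed, and I did not touch the cup, jar or rib.

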